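# Close and pin a clamshell drilling jig

## Robot

A 6-joint arm with a two-finger parallel gripper is mounted at the origin on a cart in front of the work surface, level with it; the furniture and walls round the work are solid. World frame = base frame: x ahead of the robot, y to its left, z up, the work surface at z = 0. Lengths are in m, angles in rad, forces in N, time in s.
With the tool pointing down it reaches from about 0.35 to 0.85 m from the base axis. Payload 8.1 kg.
Tool frame: the origin (TCP) lies at the very end of the fingers, on their centre line; the grasp point (between the pads) lies 19 mm behind it; z points along the fingers, y is the direction in which the jaws open and shut (so a half turn about z gives the same grasp; the last joint's range is limited). The gripper opens to 93 mm and grips with 3 to 60 N. Pads are 15 mm wide; open, the fingers measure 128 mm over their backs; the gripper's body (75 mm by 188 mm) begins 65 mm behind the grasp point.
Start: joints at [-1.217, 0.13, 1.488, -0, 1.523, -0.085], TCP at [0.255, -0.543, 0.219] pointing down, gripper open.
Joint ranges: [-2.96, 2.96], [-0.89, 2.26], [0.02, 2.5], [-1.34, 4.48], [0, 2.73], [-2.66, 2.66]. Speed limits (rad/s): [2.39, 2.39, 2.79, 3.14, 3.14, 3.14].

## Interface

Orientations are given as a rotation vector (axis times angle).
In Python, from plant import read_state, read_camera, close_job gives the robot as it stands.
- The arm moves only by the tool jog_arm, never from a script. Its argument "motion" is one flat list of numbers, 7 for each row, row after row: the opening, from 0 (shut) to 1 (fully open), then the shift along the tool's x, y, z scaled (see below), then the turn, a rotation vector about the tool's x, y, z scaled (see below). A call has 1 to 8 rows; each row is the pose to reach, as a shift and turn from the pose measured when the call began, along the tool's axes at that moment; what a row does not reach only later rows make up. The controller multiplies each number of a shift by 0.5 m and each number of a turn by 90 degrees. A row lasts 1/10 s, in which the tool goes at most 50 mm and 8.59 degrees, less where a joint would pass 70% of its speed; a pose out of reach is approached as far as the arm can. A call with a number of a shift or a turn outside -1 to 1 is refused whole. A call with a gripper value outside its range is refused whole. The fingers move at their own pace and stop on an object; "grip_force" is the grip in N (left out, the last holds). Time passes only in rows, so rows that repeat a pose let the fingers close. It gives the time, the measured TCP pose, the force and the opening at its end, in the units of the state.
- read_state(): the state, without advancing time (a new reading comes with each control period).
- read_camera(name): name is "side" or "top" or "wrist"; returns a dict with "frame" (384x512x3 uint8, red, green, blue), "vertical_fov" (degrees; the focal length in pixels is half the picture's height over the tangent of half this angle, whatever the lens; pixels are square), "cx", "cy" (the principal point, pixels), "world_from_camera" (4x4, takes a point from camera to world coordinates); the wrist camera has in their place "hand_eye" (4x4, takes a point from camera to tool coordinates, whose origin is the TCP and whose axes are the flange's). Camera axes: x right, y down, z forward; pixel columns grow to the right and rows downward; lengths in m; the calibration is good to about 2 mm. The wrist camera is an equidistant fisheye: a pixel r from the principal point sees the ray r / f radians off the axis. A picture is of the moment at which its call begins: read the wrist's pose just before it. There is no depth.
- close_job(): hands the job in, once; it reports no verdict.
The state is a dict: "t": time; "q": joint angles; "dq": joint speeds; "joint_torque": joint torques, N m; "tool_pos": TCP position; "orientation": TCP orientation; "force": force on the tool from outside, world axes, zero at the start; "wrist_torque": the same for the moment, N m; "opening": finger opening in m.
Only numpy, scipy, OpenCV 4.12 (cv2) and the standard library are available. Lean on these libraries where they do the work, as an engineer would, in place of code of your own. Each camera call takes 0.05 s, during which the arm holds its last target.

## Task

Fold the lid of the hinged wooden clamshell jig down over the turned handle blank that lies in it, then take the long steel pin (not the short one) out of the pin block and push it down through the hole in the lid into the hole of the lower half. The lid is sprung and stands slightly ajar, so push the pin fully home until its collar presses the lid flat shut, and finish like that: still gripping the pin and pressing it down, without letting go. Leave the short pin and the other things on the bench where they are.

Things in the scene. Friction and masses are not known exactly. Their poses are not given: they have to be found in the camera images.
- jig: Lower half of the clamshell jig, dark wood, fixed to the bench: 130 (x) x 100 (y) x 40 mm high. Origin: centre of its underside; z up, +x towards the hinge (far side from the robot), y along the hinge and the nest. The nest is a groove along y, 28 mm wide, its middle 14 mm to +x of the origin, floor 14 mm up. Pin hole: upright, 15 mm across, right through, 40 mm to -x of the origin.
- jig_hole (a point): Centre of the mouth of the pin hole in the lower half, on its top face (40 mm above the bench).
- jig_hinge (a point): Point on the hinge axis, middle of its width, 46 mm above the bench, 70 mm to +x of the jig's origin. The axis runs along the jig's y.
- lid_fold (a joint): Folding angle of the lid about the hinge, rad: 0 = folded down, grows as the lid opens upward and away from the robot's side, at most 1.6. Stiff: it stays where it is left, about 0.4 N m to move. The lid starts open at 0.9 to 1.3.
- lid_gap (a joint): Further angle of the lid on a spring at the same hinge axis, rad: 0.08 = free (lid stands ajar, about 9 mm at the pin hole, even when lid_fold is 0), 0 = pressed flat on the lower half. The lid's whole angle is lid_fold + lid_gap. With lid_fold at 0, about 6 N downward at the hole presses it flat; it springs up again when let go.
- lid_hole (a point): Centre of the lid's pin hole on the lid's upper (outer) face. The lid is a medium-brown board 133 long x 84 wide (along the hinge) x 12 mm thick, from 12 to 145 mm from the hinge axis, which lies at the middle of its thickness; its hole, 16 mm across, is 110 mm from the axis and 6 mm outside the middle plane. Two thin hinge straps lie on the outer face near the hinge.
- lid_front (a point): Middle of the lid's free edge, on the outer face, 145 mm from the hinge axis.
- handle_blank: Loose turned wooden handle blank, 24 mm thick, 158 mm long along its y, lying in the nest and sticking out at both sides. Origin: underside at mid-length. It is to stay in the nest.
- pin_block: Wooden block fixed to the bench, 110 (x) x 44 (y) x 30 mm high; origin: centre of underside. Two holes, 28 mm to +x and to -x of the middle, 20 mm deep, each with a pin standing in it, tip 10 mm above the bench; which pin is in which hole varies.
- long_pin: Long steel pin, standing upright in the pin block, its head 98 mm above the bench at the start: round shank 11 mm thick and 44 mm long with a tapered tip (6 mm), then a collar 28 mm across and 4 mm thick, then a round head to grip, 22 mm across and 40 mm tall. 88 mm in all, about 100 g. Origin: middle of the tip; z points up along the pin to the head.
- long_pin_head (a point): Middle of the long pin's grip head, 68 mm above its tip on the axis.
- short_pin: Short steel pin, same collar and head, but shank only 24 mm (68 mm in all, head 78 mm above the bench at the start). Origin at the tip. To be left in the pin block.
- cup: Turned wooden cup, 66 mm across and 68 mm high, a bystander. Origin: centre of underside.
- tape: Tape measure lying flat, 89x80x32 mm, a bystander. Origin: centre of underside.
- wedge: Wooden wedge, 89x46x26 mm, a bystander. Origin: centre of underside.
- blank: Flat sawn wood blank, 68x70x31 mm, a bystander. Origin: centre of underside.
Mind the look-alikes: they are no part of the job. What is shaped like the long_pin but purple or turquoise is not meant.

How it is judged:
By the outcome, as a careful person would: the job done as asked, in the order asked, and still so for the second after the job is handed in, while the arm keeps its last pose, push and grip.
It also fails if it takes over 48 s, if anything falls off the work surface, if the arm or the gripper's body presses on something with over 40 N, if the wrist force passes 120 N, or if a joint passes its speed limit or range.

## Working session

There is one attempt and no reset: what is moved stays moved. The work goes in short steps, Python scripts to look and compute and a tool call to move; the robot and the scene stay as the last step left them, time stands still between calls to the robot, and variables do not carry over. Pictures are saved under pics/ and viewed, and the job is handed in when it is done.

Besides the shell and the picture viewer there is one more tool, called after "Emit:" as name(argument=value, ...) on one line, values as JSON. jog_arm: Moves the arm, as the interface text tells. Its arguments: {"type":"object","properties":{"motion":{"type":"array","items":{"type":"number"}},"grip_force":{"type":"number"}},"required":["motion"]}

```bash
mkdir -p pics; ls
python3 - <<'E'
from plant import *
import cv2
s=read_state();print({k:(np.round(v,3).tolist() if 0 else v) for k,v in s.items()})
for n in ["side","top","wrist"]:
    c=read_camera(n);cv2.imwrite(f"pics/{n}0.png",c["frame"][:,:,::-1])
    print(n,c["vertical_fov"],c["cx"],c["cy"],c.get("world_from_camera",c.get("hand_eye")))
E
```

```text
pics
{'t': 0.0, 'q': array([-1.21738386e+00,  1.31168363e-01,  1.48927203e+00, -1.95413473e-05,
        1.52299529e+00, -8.53870529e-02]), 'dq': array([ 0.00013101,  0.00085125, -0.00011332, -0.00119882,  0.00136012,
        0.00050096]), 'joint_torque': array([-4.28035506e-03, -5.59852803e+01, -4.91765499e+01,  7.62310275e-02,
        3.56743333e-02, -1.51462477e-04]), 'tool_pos': array([ 0.2547348 , -0.54261218,  0.21758713]), 'orientation': array([-3.06450269e+00, -6.83352690e-01,  4.16953130e-04]), 'force': array([ 0.51431081, -0.40781518, -0.35204845]), 'wrist_torque': array([ 0.02548335, -0.01366072,  0.01215571]), 'opening': 0.09316344389214185}
side 54.874299725585146 255.79210209001454 194.6818755190559 [[ 0.99959411  0.02080637  0.01946042  0.46947595]
 [-0.01040344 -0.36932193  0.92924328 -0.66993966]
 [ 0.02652134 -0.92906857 -0.36895557  0.40610423]
 [ 0.          0.          0.          1.        ]]
top 57.71453316484274 246.81882720244957 193.91035005836062 [[ 0.02173357 -0.9969706   0.07468117  0.43752987]
 [-0.99962975 -0.02289313 -0.01470596  0.14589703]
 [ 0.01637109 -0.0743339  -0.99709902  0.94108731]
 [ 0.          0.          0.          1.        ]]
wrist 65.70646984690485 265.8169835064041 192.72324108454612 [[ 3.05684701e-04 -9.54897355e-01 -2.96935931e-01  8.36406690e-02]
 [ 9.99999912e-01  3.76753412e-04 -1.82113906e-04 -2.70552423e-04]
 [ 2.85771713e-04 -2.96935850e-01  9.54897387e-01 -1.66520827e-01]
 [ 0.00000000e+00  0.00000000e+00  0.00000000e+00  1.00000000e+00]]
```

View pics/top0.png

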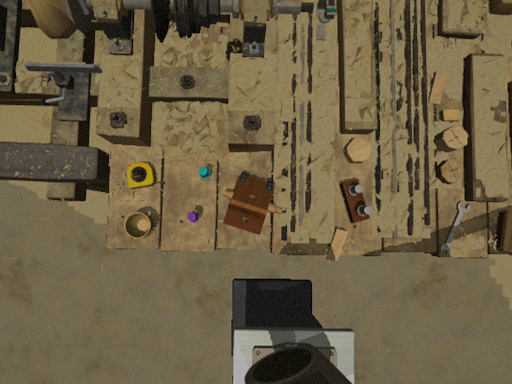

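View pics/side0.png

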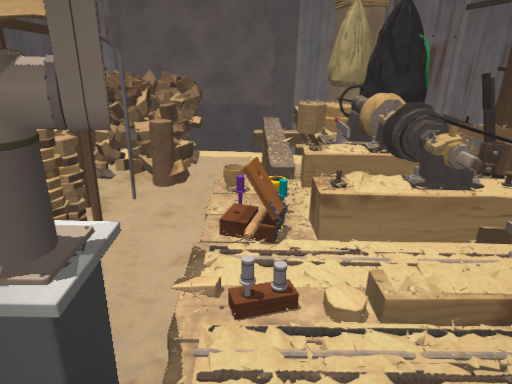

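View pics/wrist0.png

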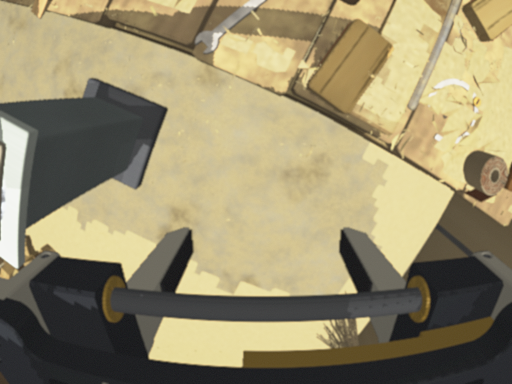

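Run:
```python
import cv2
t=cv2.imread("pics/top0.png");s=cv2.imread("pics/side0.png")
cv2.imwrite("pics/tA.png",cv2.resize(t[160:260,210:385],None,fx=4.5,fy=4.5,interpolation=2))
cv2.imwrite("pics/sA.png",cv2.resize(s[145:325,190:340],None,fx=3.3,fy=3.3,interpolation=2))
```

```text
(no output)
```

View pics/tA.png

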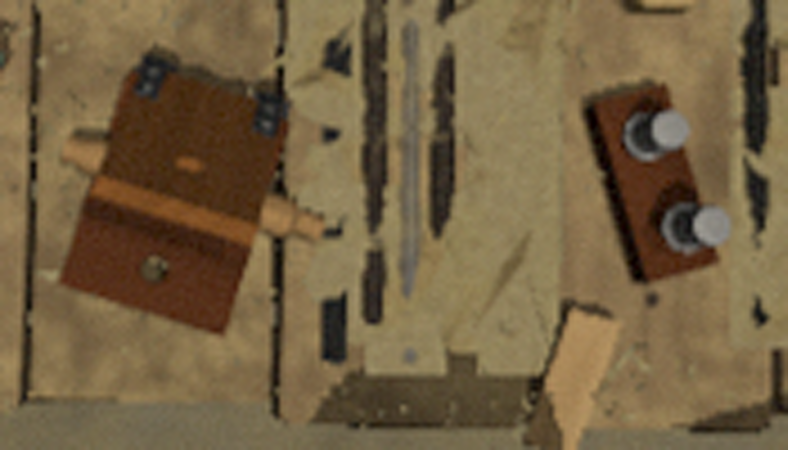

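View pics/sA.png

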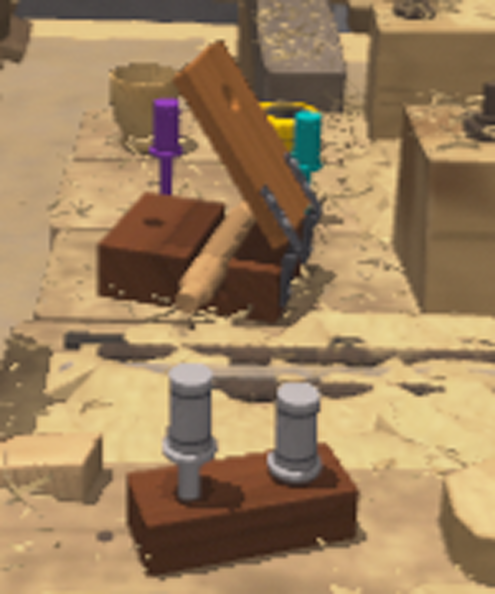

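```bash
cat > h.py <<'E'
import numpy as np, cv2, pickle
from scipy.optimize import least_squares
from scipy.spatial.transform import Rotation as R
C={'side':(54.874299725585146,255.792,194.682,np.array([[ 0.99959411,0.02080637,0.01946042,0.46947595],[-0.01040344,-0.36932193,0.92924328,-0.66993966],[0.02652134,-0.92906857,-0.36895557,0.40610423],[0,0,0,1.]])),
'top':(57.71453316484274,246.8188,193.9103,np.array([[0.02173357,-0.9969706,0.07468117,0.43752987],[-0.99962975,-0.02289313,-0.01470596,0.14589703],[0.01637109,-0.0743339,-0.99709902,0.94108731],[0,0,0,1.]]))}
def proj(n,p):
    fov,cx,cy,T=C[n];f=192/np.tan(np.radians(fov/2))
    q=T[:3,:3].T@(np.asarray(p)-T[:3,3]);return np.array([cx+f*q[0]/q[2],cy+f*q[1]/q[2]])
def atz(n,uv,z):
    fov,cx,cy,T=C[n];f=192/np.tan(np.radians(fov/2))
    d=T[:3,:3]@np.array([(uv[0]-cx)/f,(uv[1]-cy)/f,1]);o=T[:3,3]
    return o+d*(z-o[2])/d[2]
def crop(u,v,s,ox,oy): return ((u+.5)/s-.5+ox,(v+.5)/s-.5+oy)
tA=lambda u,v:crop(u,v,4.5,210,160)
sA=lambda u,v:crop(u,v,3.3,190,145)
E
python3 - <<'E'
from h import *
for nm,z,a,b in [("long",.098,(712,225),(191,376)),("short",.078,(670,130),(299,395)),("jhole",.04,(154,268),(154,222))]:
    print(nm,atz('top',tA(*a),z),atz('side',sA(*b),z))
print("block base hole long collar top58", atz('top',tA(690,227),.056))
# jig corners z=.04
fl=atz('top',tA(62,280),.04);fr=atz('top',tA(222,332),.04)
print(fl,fr,np.linalg.norm(fl-fr),np.degrees(np.arctan2(*(fl-fr)[:2]*[-1,1])) )
# joint fit: jig x,y,yaw + lid angle
obs=[('top',tA(154,268),'p',(-.04,0,.04)),('side',sA(154,222),'p',(-.04,0,.04)),
('top',tA(62,280),'p',(-.065,.05,.04)),('top',tA(222,332),'p',(-.065,-.05,.04)),
('side',sA(152,196),'p',(-.065,.05,.04)),('side',sA(100,243),'p',(-.065,-.05,.04)),
('side',sA(275,318),'p',(.065,-.05,.0)),
('top',tA(92,183),'l',(.145,.042,-.006)),('top',tA(250,247),'l',(.145,-.042,-.006)),
('top',tA(98,177),'l',(.145,.042,.006)),('top',tA(258,228),'l',(.145,-.042,.006)),
('side',sA(178,72),'l',(.145,-.042,-.006)),('side',sA(218,42),'l',(.145,.042,.006)),]
def pt(k,p,v):
    x,y,yaw,a=v
    p=np.array(p,float)
    if k=='l':
        r,w,h=p   # h outward(+ = outer)
        # closed: direction -x, outer +z ; opens upward & toward +x
        p=np.array([.07-r*np.cos(a)+h*np.sin(a),w,.046+r*np.sin(a)+h*np.cos(a)])
    return np.array([x,y,0])+R.from_euler('z',yaw).apply(p)
def res(v): return np.concatenate([proj(n,pt(k,p,v))-uv for n,uv,k,p in obs])
s=least_squares(res,[.44,.15,-.3,1.1],loss='soft_l1')
print(s.x,np.degrees(s.x[2:]));print(res(s.x).reshape(-1,2).round(1))
v=s.x
for nm,k,p in [("hole",'p',(-.04,0,.04)),("lidfront",'l',(.145,0,.006)),("hinge",'p',(.07,0,.046))]: print(nm,pt(k,p,v))
E
```

```text
long [ 0.46914558 -0.16169678  0.098     ] [ 0.46989745 -0.16680762  0.098     ]
short [ 0.52214745 -0.14574896  0.078     ] [ 0.52363889 -0.15015787  0.078     ]
jhole [0.43953092 0.13888692 0.04      ] [0.44097313 0.13770319 0.04      ]
block base hole long collar top58 [ 0.46930736 -0.16446498  0.056     ]
[0.43153632 0.1913754  0.04      ] [0.40388206 0.09919184 0.04      ] 0.09624222790635403 -16.698783070849963
[ 0.47988921  0.12705235 -0.29850346  0.97203476] [-17.10298824  55.69348905]
[[ 0.  -0.8]
 [ 0.3 -0.2]
 [-1.  -0.4]
 [ 0.3  0.3]
 [-1.9 -1.3]
 [-0.8  0.4]
 [ 0.4  2.2]
 [-0.3  2. ]
 [ 0.3 -0.4]
 [-0.3 -1.1]
 [ 0.1 -0.5]
 [-2.8  2.6]
 [ 0.6 -0.8]]
hole [0.4416581  0.13881596 0.04      ]
lidfront [0.47341985 0.12904295 0.16915669]
hinge [0.54679364 0.10646604 0.046     ]
```

```bash
cat >> h.py <<'E'
V=[0.4799,0.1271,-0.2985]
def J(x,y,z): return np.array([V[0],V[1],0])+R.from_euler('z',V[2]).apply([x,y,z])
def lid(r,w,h,a): return J(.07-r*np.cos(a)+h*np.sin(a),w,.046+r*np.sin(a)+h*np.cos(a))
def tool(yaw): return R.from_euler('z',yaw)*R.from_euler('x',np.pi)
def rows(tg,op=0):
    from plant import read_state
    s=read_state();p=s['tool_pos'];q=R.from_rotvec(s['orientation'])
    print('t',round(s['t'],2),'pos',p.round(4),'yaw',np.degrees(np.arctan2(*q.as_matrix()[[1,0],0])).round(2),'F',s['force'].round(1),'op',round(s['opening'],4))
    for pos,yaw in tg:
        d=q.inv().apply(np.asarray(pos)-p)/.5; r=(q.inv()*tool(yaw)).as_rotvec()/(np.pi/2)
        print([op]+d.round(3).tolist()+r.round(3).tolist())
E
python3 - <<'E'
from h import *
p=lid(.135,0,.006,1.0)+J(.02,0,.04)-J(0,0,0);print(p)
rows([([.4,-.25,.27],-.0),([p[0],p[1],.23],V[2])])
E
```

```text
[0.50103037 0.12059832 0.2028404 ]
t 0.15 pos [ 0.2548 -0.5427  0.2178] yaw 25.14 F [-0.6  0.5 -0.6] op 0.0931
[0, 0.512, -0.407, -0.104, -0.001, 0.0, 0.279]
[0, 1.009, -0.992, -0.023, -0.001, 0.0, 0.469]
```

Emit:
jog_arm(motion=[0, 0.51, -0.41, -0.1, 0, 0, 0.28, 0, 0.51, -0.41, -0.1, 0, 0, 0.28, 0, 0.51, -0.41, -0.1, 0, 0, 0.28, 0, 0.51, -0.41, -0.1, 0, 0, 0.28, 0, 0.51, -0.41, -0.1, 0, 0, 0.28, 0, 0.51, -0.41, -0.1, 0, 0, 0.28, 0, 0.51, -0.41, -0.1, 0, 0, 0.28, 0, 0.51, -0.41, -0.1, 0, 0, 0.28], grip_force=20)

```text
t: 0.95
tool_pos: [0.4002, -0.2459, 0.2691]
orientation: [-3.14, -0.005, -0.002]
force: [-0.4, -0.9, -0.1]
opening: 0.0333
```

Run:
```python
from h import *
p=lid(.135,0,.006,1.0)+J(.02,0,.04)-J(0,0,0)
rows([([p[0],p[1],.24],V[2])])
```

```text
t 0.95 pos [ 0.4002 -0.2459  0.2691] yaw 0.2 F [-0.4 -0.9 -0.1] op 0.0333
[0, 0.204, -0.732, 0.059, -0.001, -0.001, 0.192]
```

Emit:
jog_arm(motion=[0, 0.2, -0.3, 0.0, 0, 0, 0.19, 0, 0.2, -0.73, 0.06, 0, 0, 0.19, 0, 0.2, -0.73, 0.06, 0, 0, 0.19, 0, 0.2, -0.73, 0.06, 0, 0, 0.19, 0, 0.2, -0.73, 0.06, 0, 0, 0.19, 0, 0.2, -0.73, 0.06, 0, 0, 0.19, 0, 0.2, -0.73, 0.06, 0, 0, 0.19, 0, 0.2, -0.73, 0.06, 0, 0, 0.19])

```text
t: 1.75
tool_pos: [0.4992, 0.1206, 0.2392]
orientation: [-3.106, 0.462, -0.002]
force: [1.3, -0.6, 0.7]
opening: 0.0004
```

Run:
```python
from h import *
from plant import read_camera
rows([])
for n in ['side','wrist']:
    cv2.imwrite(f"pics/{n}1.png",read_camera(n)["frame"][:,:,::-1])
s=cv2.imread("pics/side1.png");w=cv2.imread("pics/wrist1.png")
cv2.imwrite("pics/s1.png",np.hstack([cv2.resize(s[60:340,170:380],None,fx=1.371,fy=1.371),w])[:, :800])
rows([(lid(.135,0,.006,a)+J(.008,0,0)-J(0,0,0),V[2]) for a in [1.05,.9,.75,.6,.45,.3,.15,.0]])
```

```text
t 1.75 pos [0.4992 0.1206 0.2392] yaw -16.93 F [ 1.3 -0.6  0.7] op 0.0004
t 1.85 pos [0.4988 0.1238 0.2381] yaw -16.61 F [-0.2 -0.8 -1.2] op 0.0004
[0, -0.006, 0.005, 0.144, -0.001, 0.001, 0.006]
[0, -0.04, 0.005, 0.165, -0.001, 0.001, 0.006]
[0, -0.071, 0.005, 0.191, -0.001, 0.001, 0.006]
[0, -0.098, 0.004, 0.222, -0.001, 0.001, 0.006]
[0, -0.12, 0.004, 0.256, -0.001, 0.001, 0.006]
[0, -0.136, 0.004, 0.293, -0.001, 0.001, 0.006]
[0, -0.147, 0.004, 0.332, -0.001, 0.001, 0.006]
[0, -0.152, 0.004, 0.372, -0.001, 0.001, 0.006]
```

View pics/s1.png

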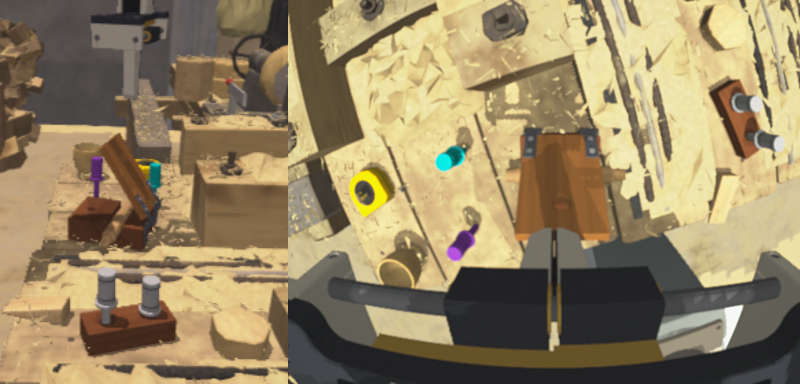

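Emit:
jog_arm(motion=[0, 0, 0.005, 0.08, 0, 0, 0, 0, -0.006, 0.005, 0.144, 0, 0, 0, 0, -0.02, 0.005, 0.152, 0, 0, 0, 0, -0.04, 0.005, 0.165, 0, 0, 0, 0, -0.056, 0.005, 0.178, 0, 0, 0, 0, -0.071, 0.005, 0.191, 0, 0, 0, 0, -0.085, 0.005, 0.206, 0, 0, 0, 0, -0.098, 0.005, 0.222, 0, 0, 0])

```text
t: 2.65
tool_pos: [0.4508, 0.136, 0.1275]
orientation: [-3.106, 0.453, -0.0]
force: [-0.3, -0.8, 2.1]
opening: 0.0002
```

Run:
```python
from h import *
from plant import read_camera
rows([])
for n in ['side']:
    cv2.imwrite(f"pics/{n}2.png",read_camera(n)["frame"][:,:,::-1])
s=cv2.imread("pics/side2.png")
cv2.imwrite("pics/s2.png",cv2.resize(s[60:260,170:380],None,fx=2,fy=2))
rows([(lid(.135,0,.006,a)+J(.008,0,0)-J(0,0,0),V[2]) for a in [.5,.42,.34,.26,.18,.1,0.05,.0]])
```

```text
t 2.65 pos [0.4508 0.136  0.1275] yaw -16.61 F [-0.3 -0.8  2.1] op 0.0002
t 2.7 pos [0.4491 0.1361 0.1256] yaw -16.59 F [ 0.5 -0.2 -0.8] op 0.0004
[0, -0.011, -0.001, 0.019, -0.001, 0.002, 0.006]
[0, -0.021, -0.001, 0.038, -0.001, 0.002, 0.006]
[0, -0.03, -0.001, 0.058, -0.001, 0.002, 0.006]
[0, -0.037, -0.001, 0.078, -0.001, 0.002, 0.006]
[0, -0.043, -0.001, 0.099, -0.001, 0.002, 0.006]
[0, -0.047, -0.001, 0.12, -0.001, 0.002, 0.006]
[0, -0.048, -0.001, 0.134, -0.001, 0.002, 0.006]
[0, -0.049, -0.001, 0.147, -0.001, 0.002, 0.006]
```

View pics/s2.png

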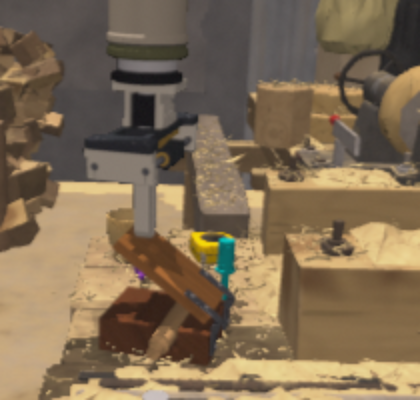

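The lid is following the fingertips (contact at crop pixel ~(145,235)). Continuing the arc.

Emit:
jog_arm(motion=[0, -0.011, 0, 0.019, 0, 0, 0, 0, -0.021, 0, 0.038, 0, 0, 0, 0, -0.03, 0, 0.058, 0, 0, 0, 0, -0.037, 0, 0.078, 0, 0, 0, 0, -0.043, 0, 0.099, 0, 0, 0, 0, -0.047, 0, 0.12, 0, 0, 0, 0, -0.048, 0, 0.134, 0, 0, 0, 0, -0.048, 0, 0.134, 0, 0, 0])

```text
t: 3.5
tool_pos: [0.4252, 0.1431, 0.0574]
orientation: [-3.107, 0.453, 0.007]
force: [-1.7, 0.4, 2.6]
opening: 0.0001
```

Run:
```python
from h import *
rows([(lid(.135,0,.006,a)+J(.008,0,0)-J(0,0,0),V[2]) for a in [0.04,.02,.0]])
```

```text
t 3.5 pos [0.4252 0.1431 0.0574] yaw -16.59 F [-1.7  0.4  2.6] op 0.0001
[0, 0.001, -0.002, 0.0, -0.001, 0.003, 0.006]
[0, 0.0, -0.002, 0.005, -0.001, 0.003, 0.006]
[0, -0.0, -0.002, 0.011, -0.001, 0.003, 0.006]
```

Emit:
jog_arm(motion=[0, 0, 0, 0.006, 0, 0, 0, 0, 0, 0, 0.01, 0, 0, 0, 0, 0, 0, 0.012, 0, 0, 0, 0, 0, 0, 0.013, 0, 0, 0])

```text
t: 3.9
tool_pos: [0.4254, 0.1432, 0.0513]
orientation: [-3.107, 0.453, 0.007]
force: [-3.6, 1.0, 7.2]
opening: 0.0008
```

Emit:
jog_arm(motion=[0, 0, 0, -0.06, 0, 0, 0, 0, 0, 0, -0.16, 0, 0, 0, 0, 0, 0, -0.26, 0, 0, 0, 0, 0, 0, -0.34, 0, 0, 0, 0, 0, 0, -0.34, 0, 0, 0])

```text
t: 4.4
tool_pos: [0.4298, 0.1433, 0.2284]
orientation: [-3.103, 0.453, -0.011]
force: [0.9, 0.1, -0.4]
opening: 0.0004
```

Run:
```python
from h import *
rows([([.43,-.163,.20],np.radians(17))])
from plant import read_camera
for n in ['side','top']:
    cv2.imwrite(f"pics/{n}3.png",read_camera(n)["frame"][:,:,::-1])
s=cv2.imread("pics/side3.png");t=cv2.imread("pics/top3.png")
cv2.imwrite("pics/s3.png",np.hstack([cv2.resize(s[160:260,190:320],None,fx=3,fy=3),cv2.resize(t[160:260,210:310],None,fx=3,fy=3)]))
```

```text
t 4.4 pos [0.4298 0.1433 0.2284] yaw -16.6 F [ 0.9  0.1 -0.4] op 0.0004
[0, 0.175, 0.587, 0.054, -0.003, -0.005, -0.373]
```

View pics/s3.png

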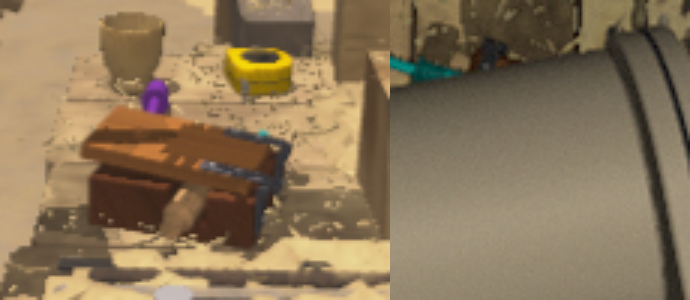

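Run:
```python
from h import *
rows([([.469,-.164,.19],np.radians(17))],.6)
```

```text
t 4.5 pos [0.427  0.1428 0.2223] yaw -16.6 F [ 0.1  0.5 -0.4] op 0.0
[0.6, 0.256, 0.564, 0.063, -0.002, 0.001, -0.373]
```

Emit:
jog_arm(motion=[0.7, 0.256, 0.564, 0.063, 0, 0, -0.373, 0.7, 0.256, 0.564, 0.063, 0, 0, -0.373, 0.7, 0.256, 0.564, 0.063, 0, 0, -0.373, 0.7, 0.256, 0.564, 0.063, 0, 0, -0.373, 0.7, 0.256, 0.564, 0.063, 0, 0, -0.373, 0.7, 0.256, 0.564, 0.063, 0, 0, -0.373, 0.7, 0.256, 0.564, 0.063, 0, 0, -0.373, 0.7, 0.256, 0.564, 0.063, 0, 0, -0.373])

```text
t: 5.3
tool_pos: [0.4673, -0.168, 0.1864]
orientation: [-3.104, -0.455, 0.008]
force: [-1.1, 0.1, -0.3]
opening: 0.0595
```

Run:
```python
from h import *
from plant import *
rows([])
import pickle
s=read_state();c=read_camera('wrist');pickle.dump((s,c),open('w4.pkl','wb'))
cv2.imwrite("pics/wrist4.png",c["frame"][:,:,::-1])
for n in ['side','top']:
    cv2.imwrite(f"pics/{n}4.png",read_camera(n)["frame"][:,:,::-1])
s=cv2.imread("pics/side4.png");t=cv2.imread("pics/top4.png")
cv2.imwrite("pics/s4.png",np.hstack([cv2.resize(s[160:260,190:320],None,fx=3,fy=3),cv2.resize(t[160:260,210:310],None,fx=3,fy=3)]))
```

```text
t 5.3 pos [ 0.4673 -0.168   0.1864] yaw 16.68 F [-1.1  0.1 -0.3] op 0.0595
```

View pics/s4.png

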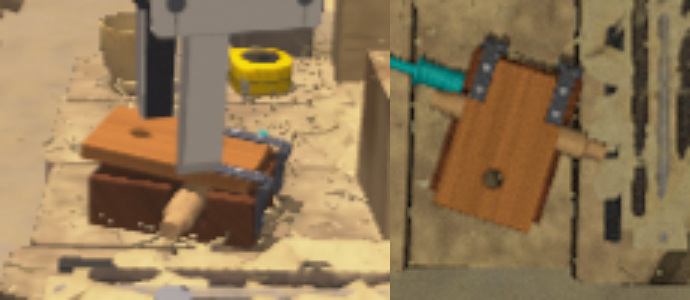

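View pics/wrist4.png

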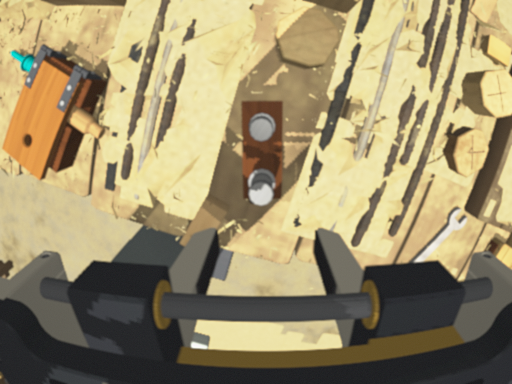

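Run:
```python
from h import *
t=cv2.imread("pics/top0.png");u=cv2.imread("pics/top4.png")
cv2.imwrite("pics/cmp.png",np.hstack([cv2.resize(x[145:255,105:305],None,fx=2,fy=2,interpolation=2) for x in (t,u)]))
for z in (0,.05,.098):print(atz('top',(204.5,171),z), atz('side',(282.5,181),z),'purple',atz('top',(194,216),z),atz('side',(240,178),z))
s=cv2.imread("pics/side0.png");w=cv2.imread("pics/side4.png")
cv2.imwrite("pics/cmp2.png",np.hstack([cv2.resize(x[140:260,190:320],None,fx=3,fy=3,interpolation=2) for x in (s,w)]))
```

```text
[0.56777597 0.24832914 0.        ] [0.58041836 0.48019644 0.        ] purple [0.44519426 0.2727578  0.        ] [0.43957573 0.50111477 0.        ]
[0.56085599 0.24288691 0.05      ] [0.56675901 0.33859041 0.05      ] purple [0.44478705 0.26601769 0.05      ] [0.44325708 0.35693326 0.05      ]
[0.55421281 0.23766238 0.098     ] [0.55364603 0.20264863 0.098     ] purple [0.44439613 0.25954717 0.098     ] [0.44679117 0.21851901 0.098     ]
```

View pics/cmp.png

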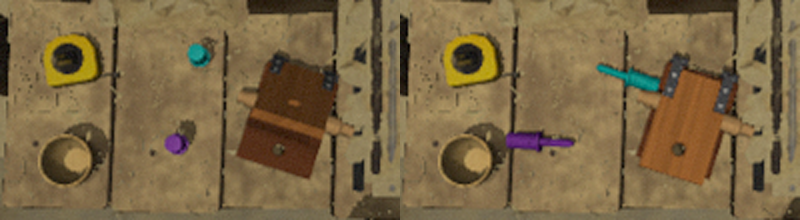

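View pics/cmp2.png

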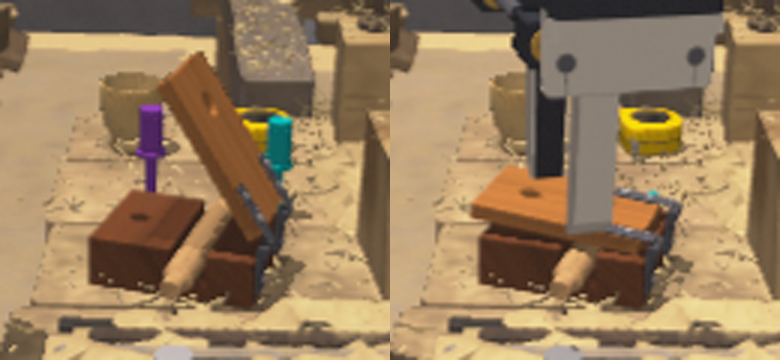

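Run:
```python
from h import *
w=cv2.imread("pics/wrist4.png");u=cv2.imread("pics/top4.png");s=cv2.imread("pics/side4.png")
cv2.imwrite("pics/c4.png",np.hstack([cv2.resize(w[90:220,210:310],None,fx=4,fy=4,interpolation=2),cv2.resize(s[240:320,220:305][:80,:85],(400,520),interpolation=2)]))
cv2.imwrite("pics/c4b.png",cv2.resize(u[165:250,225:305],None,fx=7,fy=7,interpolation=2))
```

```text
(no output)
```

View pics/c4.png

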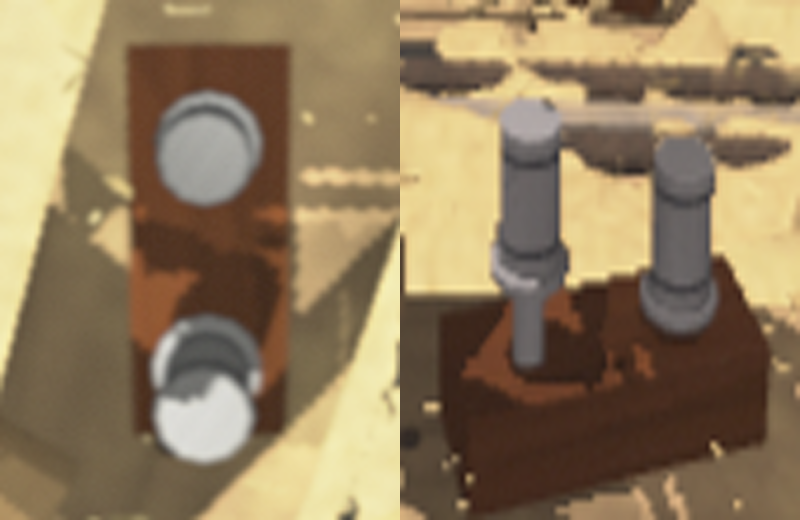

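View pics/c4b.png

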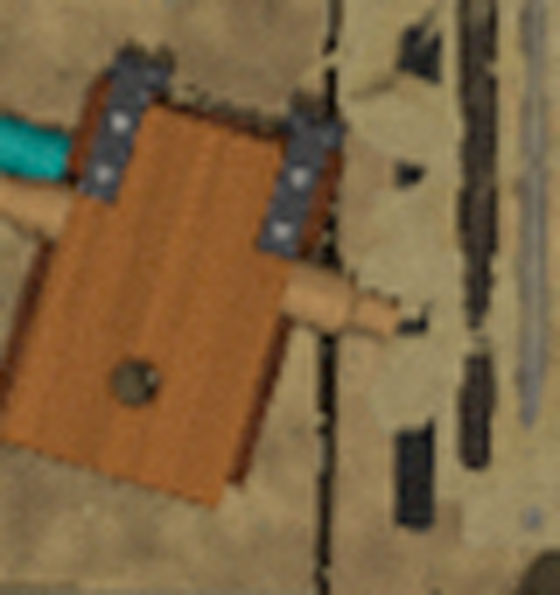

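```bash
cat >> h.py <<'E'
def watz(s,c,uv,z):
    f=192/np.tan(np.radians(c['vertical_fov']/2))
    d=np.array([uv[0]-c['cx'],uv[1]-c['cy']]);r=np.hypot(*d);th=r/f
    ray=np.array([*(d/max(r,1e-9)*np.sin(th)),np.cos(th)])
    T=np.array(c['hand_eye']);q=R.from_rotvec(s['orientation'])
    o=s['tool_pos']+q.apply(T[:3,3]);v=q.apply(T[:3,:3]@ray)
    return o+v*(z-o[2])/v[2]
E
python3 - <<'E'
from h import *
s,c=pickle.load(open('w4.pkl','rb'))
k=lambda u,v:crop(u,v,4,210,90)
print('long',watz(s,c,k(204,415),.098),'collar',watz(s,c,k(207,371),.058),'short',watz(s,c,k(204,155),.078))
k=lambda u,v:crop(u,v,5,0,0)
kt=lambda u,v:crop(u,v,7,225,165)
for a in (0.04,.08,.12): print(a,lid(.110,0,.006,a),'meas',atz('top',kt(135,383),lid(.11,0,.006,a)[2]), 'front corner pred px',[((proj('top',lid(.145,w,.006,a))-[225,165]+.5)*7-.5).round() for w in (.042,-.042)])
sk=lambda u,v:crop(u,v,3,190,140)
print('side hole',[(proj('side',lid(.11,0,.006,a))-[190,140]+.5)*3-.5 for a in (.04,.08,.12)],'meas',(531-390,192))
E
```

```text
long [ 0.46888808 -0.16176577  0.098     ] collar [ 0.46802616 -0.16189699  0.058     ] short [ 0.52282572 -0.1453515   0.078     ]
0.04 [0.44198228 0.13876704 0.05639403] meas [0.43919521 0.13894745 0.05639403] front corner pred px [array([ -6., 431.]), array([216., 504.])]
0.08 [0.44246339 0.138619   0.06077143] meas [0.43918697 0.13898183 0.06077143] front corner pred px [array([ -6., 430.]), array([217., 504.])]
0.12 [0.44311143 0.1384196  0.06512519] meas [0.43917877 0.13901603 0.06512519] front corner pred px [array([ -6., 428.]), array([218., 502.])]
side hole [array([141.42592462, 197.39701966]), array([142.0690235 , 192.40531305]), array([142.92350583, 187.45086157])] meas (141, 192)
```

Run:
```python
from h import *
rows([([.4688,-.1622,.12],np.radians(16.9)),([.4688,-.1622,.062],np.radians(16.9))],.7)
```

```text
t 5.45 pos [ 0.468  -0.1634  0.1878] yaw 16.91 F [ 0.1 -0.   0.5] op 0.0645
[0.7, 0.003, -0.001, 0.136, -0.004, 0.002, 0.0]
[0.7, 0.003, -0.0, 0.252, -0.004, 0.002, 0.0]
```

Emit:
jog_arm(motion=[0.7, 0.003, 0, 0.07, -0.004, 0.002, 0, 0.7, 0.003, 0, 0.136, -0.004, 0.002, 0, 0.7, 0.003, 0, 0.2, -0.004, 0.002, 0, 0.7, 0.003, 0, 0.252, -0.004, 0.002, 0, 0.7, 0.003, 0, 0.252, -0.004, 0.002, 0, 0.7, 0.003, 0, 0.252, -0.004, 0.002, 0])

```text
t: 6.05
tool_pos: [0.4686, -0.1611, 0.0619]
orientation: [-3.106, -0.464, 0.0]
force: [0.6, 0.3, 0.9]
opening: 0.0649
```

Emit:
jog_arm(motion=[0.4, 0, 0, 0, 0, 0, 0, 0.1, 0, 0, 0, 0, 0, 0, 0.1, 0, 0, 0, 0, 0, 0, 0.1, 0, 0, 0, 0, 0, 0, 0.1, 0, 0, 0, 0, 0, 0, 0.1, 0, 0, 0, 0, 0, 0], grip_force=45)

```text
t: 6.65
tool_pos: [0.4687, -0.1612, 0.062]
orientation: [-3.107, -0.464, 0.0]
force: [0.7, -1.7, -0.2]
opening: 0.0217
```

Run:
```python
from h import *
rows([([.4688,-.1622,.062],np.radians(16.9))])
```

```text
t 6.65 pos [ 0.4687 -0.1612  0.062 ] yaw 17.0 F [ 0.7 -1.7 -0.2] op 0.0217
[0, -0.0, 0.002, -0.0, -0.0, 0.0, 0.001]
```

Emit:
jog_arm(motion=[0.1, 0, 0, -0.02, 0, 0, 0, 0.1, 0, 0, -0.06, 0, 0, 0, 0.1, 0, 0, -0.12, 0, 0, 0, 0.1, 0, 0, -0.18, 0, 0, 0, 0.1, 0, 0, -0.2, 0, 0, 0, 0.1, 0, 0, -0.2, 0, 0, 0])

```text
t: 7.25
tool_pos: [0.4698, -0.1618, 0.1636]
orientation: [3.106, 0.464, 0.004]
force: [0.5, -0.8, -1.0]
opening: 0.0215
```

Run:
```python
from h import *
from plant import *
rows([([.41,0,.19],0),([.4415,.1389,.19],V[2])],.1)
s=read_state();c=read_camera('wrist');cv2.imwrite("pics/wrist5.png",c["frame"][:,:,::-1])
d=read_camera('side')['frame'][:,:,::-1];cv2.imwrite("pics/side5.png",d)
cv2.imwrite("pics/s5.png",np.hstack([cv2.resize(c["frame"][90:384,150:370,::-1],None,fx=2,fy=2)[:580],cv2.resize(d[180:320,200:300],(400,580)) ])[:, :840][:, :800])
```

```text
t 7.25 pos [ 0.4698 -0.1618  0.1636] yaw 17.0 F [ 0.5 -0.8 -1. ] op 0.0215
[0.1, -0.02, -0.344, -0.053, 0.001, -0.002, 0.189]
[0.1, 0.122, -0.591, -0.054, 0.001, -0.002, 0.379]
```

View pics/s5.png

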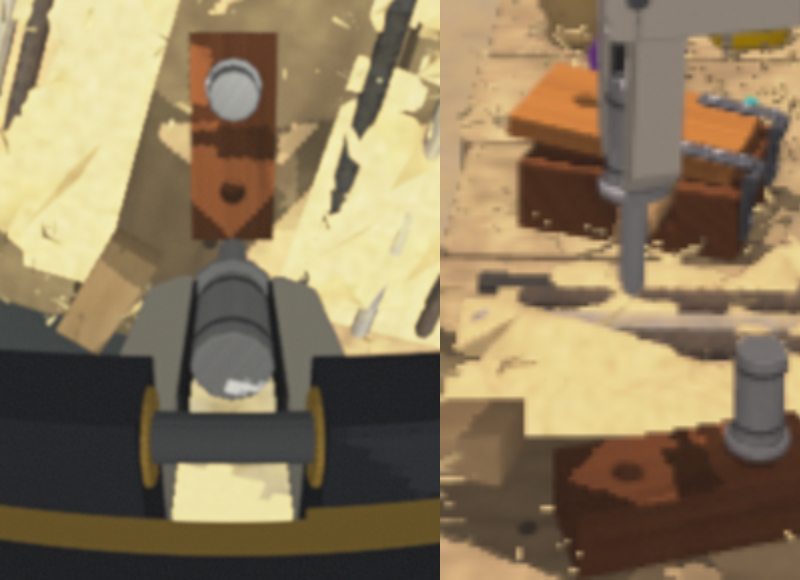

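Emit:
jog_arm(motion=[0.1, -0.02, -0.344, -0.06, 0, 0, 0.19, 0.1, -0.02, -0.344, -0.06, 0, 0, 0.19, 0.1, -0.02, -0.344, -0.06, 0, 0, 0.19, 0.1, 0.12, -0.59, -0.06, 0, 0, 0.38, 0.1, 0.12, -0.59, -0.06, 0, 0, 0.38, 0.1, 0.12, -0.59, -0.06, 0, 0, 0.38, 0.1, 0.12, -0.59, -0.06, 0, 0, 0.38, 0.1, 0.12, -0.59, -0.06, 0, 0, 0.38])

```text
t: 8.15
tool_pos: [0.438, 0.1422, 0.1888]
orientation: [-3.106, 0.463, 0.008]
force: [0.1, 0.1, -0.8]
opening: 0.0215
```

Run:
```python
from h import *
rows([([.4407,.1387,.145],V[2])],.1)
```

```text
t 8.15 pos [0.438  0.1422 0.1888] yaw -16.95 F [ 0.1  0.1 -0.8] op 0.0215
[0.1, 0.008, 0.005, 0.088, -0.0, 0.003, 0.002]
```

Emit:
jog_arm(motion=[0.1, 0.008, 0.005, 0.04, 0, 0.003, 0, 0.1, 0.008, 0.005, 0.088, 0, 0.003, 0, 0.1, 0.008, 0.005, 0.088, 0, 0.003, 0, 0.1, 0.008, 0.005, 0.088, 0, 0.003, 0])

```text
t: 8.55
tool_pos: [0.4397, 0.138, 0.1435]
orientation: [3.106, -0.464, -0.006]
force: [1.1, -0.5, 0.5]
opening: 0.0208
```

Run:
```python
from h import *
from plant import *
rows([([.4407,.1387,.145],V[2])],.1)
s=read_state();c=read_camera('wrist');cv2.imwrite("pics/wrist6.png",c["frame"][:,:,::-1]);pickle.dump((s,c),open('w6.pkl','wb'))
d=read_camera('side')['frame'][:,:,::-1];cv2.imwrite("pics/side6.png",d)
cv2.imwrite("pics/s6.png",np.hstack([cv2.resize(c["frame"][60:280,195:330,::-1],None,fx=3,fy=3,interpolation=2)[:600],cv2.resize(d[160:260,205:265],(380,600),interpolation=2) ]))
```

```text
t 8.55 pos [0.4397 0.138  0.1435] yaw -16.98 F [ 1.1 -0.5  0.5] op 0.0208
[0.1, 0.002, -0.002, -0.003, 0.001, 0.002, 0.001]
```

View pics/s6.png

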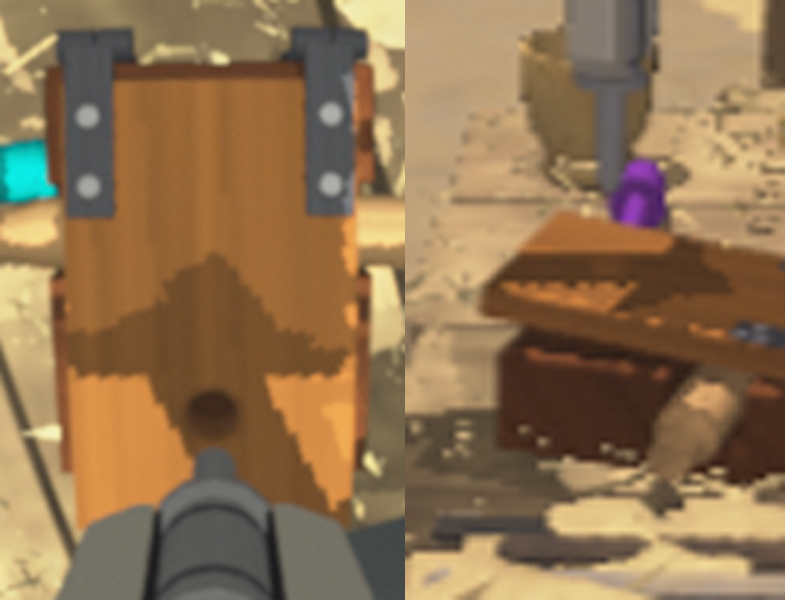

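Run:
```python
from h import *
s,c=pickle.load(open('w6.pkl','rb'))
k=lambda u,v:crop(u,v,3,195,60)
print('tcp',s['tool_pos'])
h=watz(s,c,k(212,411),.0608);print('hole',h)
print('tip: ',watz(s,c,k(215,453),s['tool_pos'][2]-.052))
q=R.from_rotvec(s['orientation']);print('tilt z',q.apply([0,0,1]).round(4))
print('pin axis below tcp', s['tool_pos']+.052*q.apply([0,0,1]))
```

```text
tcp [0.43968868 0.13802518 0.14352277]
hole [0.44169321 0.13831666 0.0608    ]
tip:  [0.44007431 0.13796195 0.09152277]
tilt z [-3.8e-03 -4.0e-04 -1.0e+00]
pin axis below tcp [0.43948853 0.13800641 0.09152316]
```

Run:
```python
from h import *
rows([([.4417,.1385,z],V[2]) for z in (.125,.11,.1,.09,.08,.07)],.1)
```

```text
t 8.65 pos [0.4413 0.1384 0.1455] yaw -16.98 F [-0.3 -0.2  0.4] op 0.021
[0.1, 0.001, -0.0, 0.041, -0.0, -0.0, 0.001]
[0.1, 0.001, -0.0, 0.071, -0.0, -0.0, 0.001]
[0.1, 0.001, -0.0, 0.091, -0.0, -0.0, 0.001]
[0.1, 0.001, -0.0, 0.111, -0.0, -0.0, 0.001]
[0.1, 0.001, -0.0, 0.131, -0.0, -0.0, 0.001]
[0.1, 0.001, -0.0, 0.151, -0.0, -0.0, 0.001]
```

Emit:
jog_arm(motion=[0.1, 0.001, 0, 0.02, 0, 0, 0, 0.1, 0.001, 0, 0.041, 0, 0, 0, 0.1, 0.001, 0, 0.056, 0, 0, 0, 0.1, 0.001, 0, 0.071, 0, 0, 0, 0.1, 0.001, 0, 0.08, 0, 0, 0, 0.1, 0.001, 0, 0.08, 0, 0, 0, 0.1, 0.001, 0, 0.08, 0, 0, 0])

```text
t: 9.35
tool_pos: [0.4418, 0.1383, 0.1056]
orientation: [-3.107, 0.464, -0.0]
force: [0.2, -0.0, -0.8]
opening: 0.0214
```

Run:
```python
from h import *
from plant import *
rows([([.4417,.1385,z],V[2]) for z in (.1,.09,.08,.07)],.1)
c=read_camera('wrist')
d=read_camera('side')['frame'][:,:,::-1]
cv2.imwrite("pics/s7.png",np.hstack([cv2.resize(c["frame"][60:280,195:330,::-1],None,fx=3,fy=3,interpolation=2)[:600],cv2.resize(d[160:260,205:265],(380,600),interpolation=2) ]))
```

```text
t 9.35 pos [0.4418 0.1383 0.1056] yaw -16.98 F [ 0.2 -0.  -0.8] op 0.0214
[0.1, -0.0, -0.0, 0.011, -0.0, 0.0, 0.001]
[0.1, -0.0, -0.0, 0.031, -0.0, 0.0, 0.001]
[0.1, -0.0, -0.0, 0.051, -0.0, 0.0, 0.001]
[0.1, -0.0, -0.0, 0.071, -0.0, 0.0, 0.001]
```

View pics/s7.png

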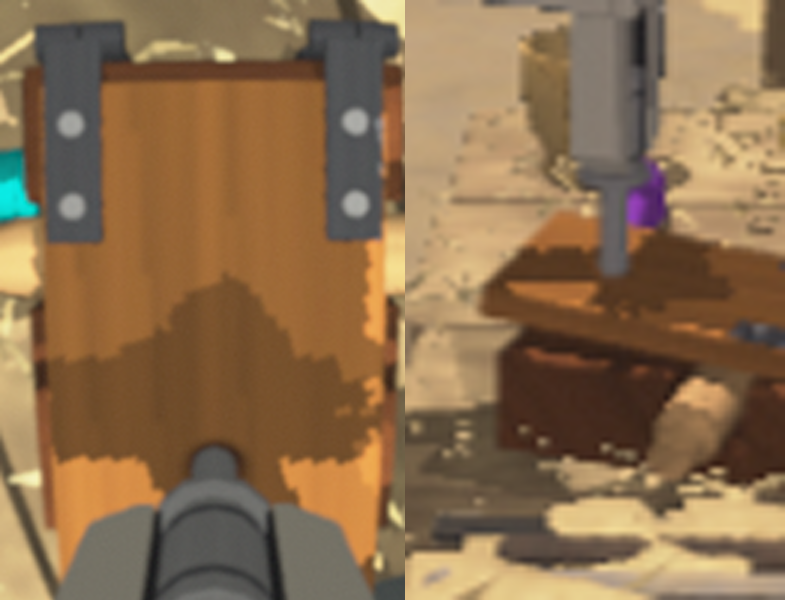

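The tip (wrist crop ~(215,455)) is in the hole's mouth with no contact force. Continuing slowly.

Emit:
jog_arm(motion=[0.1, 0, 0, 0.01, 0, 0, 0, 0.1, 0, 0, 0.02, 0, 0, 0, 0.1, 0, 0, 0.03, 0, 0, 0, 0.1, 0, 0, 0.04, 0, 0, 0, 0.1, 0, 0, 0.05, 0, 0, 0, 0.1, 0, 0, 0.055, 0, 0, 0], grip_force=55)

```text
t: 10.05
tool_pos: [0.4417, 0.1383, 0.0776]
orientation: [-3.107, 0.464, 0.0]
force: [-0.7, 0.2, -0.0]
opening: 0.0212
```

Emit:
jog_arm(motion=[0.1, 0, 0, 0.008, 0, 0, 0, 0.1, 0, 0, 0.016, 0, 0, 0, 0.1, 0, 0, 0.023, 0, 0, 0, 0.1, 0, 0, 0.029, 0, 0, 0, 0.1, 0, 0, 0.034, 0, 0, 0, 0.1, 0, 0, 0.036, 0, 0, 0])

```text
t: 10.65
tool_pos: [0.4415, 0.1385, 0.0596]
orientation: [-3.107, 0.464, 0.001]
force: [-4.7, 1.5, 5.7]
opening: 0.0214
```

Emit:
jog_arm(motion=[0.1, 0, 0, 0.003, 0, 0, 0, 0.1, 0, 0, 0.004, 0, 0, 0, 0.1, 0, 0, 0.004, 0, 0, 0])

```text
t: 10.95
tool_pos: [0.4417, 0.1387, 0.0585]
orientation: [-3.106, 0.464, 0.001]
force: [-7.0, 0.0, 10.2]
opening: 0.0213
```

Run:
```python
from h import *
from plant import *
rows([])
c=read_camera('wrist')
d=read_camera('side')['frame'][:,:,::-1]
cv2.imwrite("pics/s8.png",np.hstack([cv2.resize(c["frame"][60:280,195:330,::-1],None,fx=2.7,fy=2.7,interpolation=2)[:560],cv2.resize(d[180:270,205:285],None,fx=5.3,fy=6.223,interpolation=2)[:560] ]))
```

```text
t 10.95 pos [0.4417 0.1387 0.0585] yaw -16.98 F [-7.   0.  10.2] op 0.0213
```

View pics/s8.png

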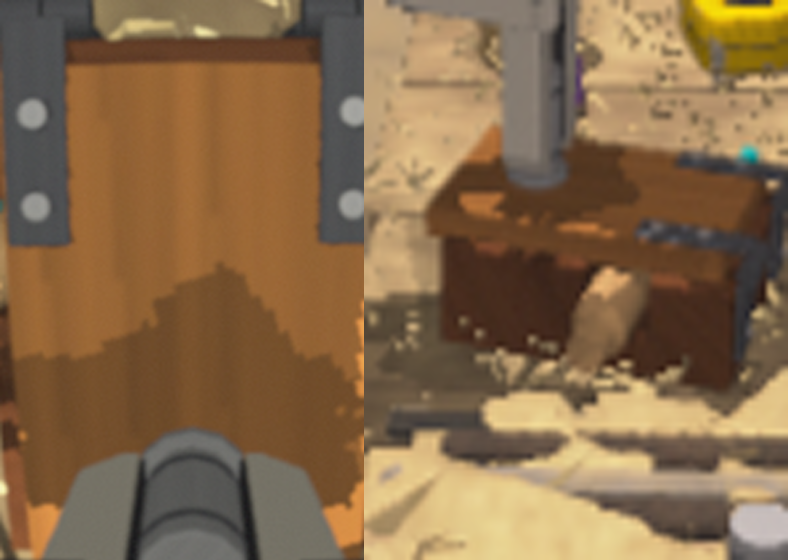

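Emit:
jog_arm(motion=[0.1, -0.001, 0, 0.004, 0, 0, 0, 0.1, -0.001, 0, 0.005, 0, 0, 0, 0.1, -0.001, 0, 0.005, 0, 0, 0, 0.1, -0.001, 0, 0.005, 0, 0, 0])

```text
t: 11.45
tool_pos: [0.4417, 0.139, 0.0576]
orientation: [-3.106, 0.463, -0.001]
force: [-9.6, -1.0, 17.7]
opening: 0.0212
```

Run:
```python
from h import *
from plant import *
rows([])
d=read_camera('side')['frame'][:,:,::-1].copy();t=read_camera('top')['frame'][:,:,::-1]
rows([])
b=cv2.resize(d[170:270,195:295],None,fx=6,fy=6,interpolation=2)
for a,col in ((0,(0,255,0)),(.04,(0,0,255))):
    P=[((proj('side',lid(r,-.042,h,a))-[195,170]+.5)*6-.5).astype(int) for r,h in ((.145,.006),(.145,-.006))]+[((proj('side',lid(.145,.042,.006,a))-[195,170]+.5)*6-.5).astype(int)]
    for p in P: cv2.circle(b,tuple(map(int,p)),4,col,1)
cv2.imwrite("pics/s9.png",b)
```

```text
t 11.45 pos [0.4417 0.139  0.0576] yaw -16.97 F [-9.6 -1.  17.7] op 0.0212
t 11.55 pos [0.4417 0.139  0.0576] yaw -16.97 F [-9.  -0.4 17. ] op 0.0212
```

View pics/s9.png

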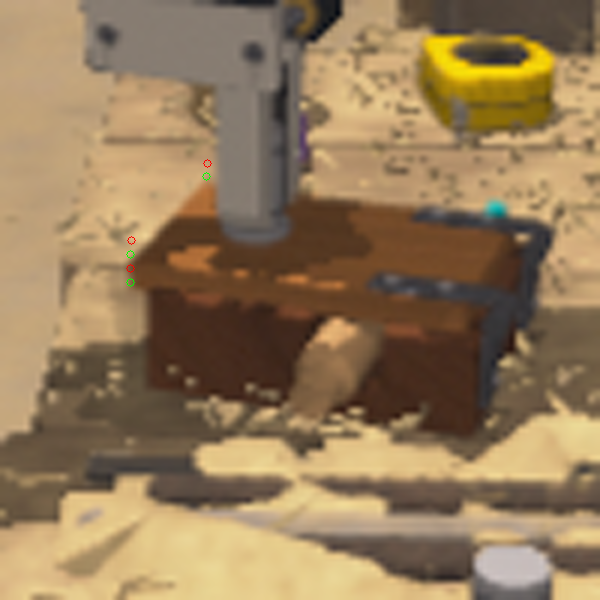

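The green markers (angle 0) match the lid's edge, the collar sits on the lid, and the force holds steady at about 17 N. I'm handing the job in.

```bash
python3 -c "
from plant import *
print(close_job())"
```

```text
the job is handed in; nothing more can be done
None
```

The lid is folded down over the handle blank and the long pin is pushed home through it. I handed the job in at about 11.6 s with the pin still gripped and pressed down.

**What I did:** I pushed the lid down along its arc with closed fingertips until it lay flat. I then took the long pin, which stood nearer the robot with its shank showing above the block. I lowered it through the lid hole into the lower half until the collar pressed the lid shut.

**Last checks:**
- **Pressure and grip:** The downward push held steady at about 17 N, with the fingers 21 mm apart on the pin's head.
- **Lid:** In the side picture its edge matches an angle of 0 rather than 0.04, and the collar sits on it.
- **Other items:** The handle blank is in the nest. The short pin was still in the block when I last had it in clear view, just after lifting the long pin.

**What disagreed:**
- **Look-alikes fell over:** The purple and turquoise pins stood upright at the start, but were lying on the bench by the time I checked after folding the lid. I think they toppled on their own. They were balanced on their tips, the gripper's body stayed about 40 mm or more above their tops, and no force jump showed. I did not see them fall, so I can't be sure. I left them lying there.
- **Sideways force:** There is about 9 N along x at the end, so the pin may be leaning lightly on the hole wall.
- **Pin position:** The side camera put the pin about 5 mm off from the top and wrist cameras. I used the latter two, and the grasp fitted.

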